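# Close the filter housing's access panel

## Robot

A 6-joint arm with a two-finger parallel gripper is mounted at the origin on the work surface. World frame = base frame: x ahead of the robot, y to its left, z up, the work surface at z = 0. Lengths are in m, angles in rad, forces in N, time in s.
With the tool pointing down it reaches from about 0.25 to 0.725 m from the base axis. Payload 4 kg.
Tool frame: the origin (TCP) lies on the centre line of the jaws, within the pads' length; the fingertips stand 17 mm ahead of it and the grasp point (between the pads) lies 2 mm behind it; z points along the fingers, x is the direction in which the jaws open and shut, and the axes are right-handed (so a half turn about z gives the same grasp; the last joint's range is limited). The gripper opens to 85 mm and grips with 20 to 120 N. Pads are 22 mm wide; open, the fingers measure 114 mm over their backs; the gripper's body (76 mm by 85 mm) begins 54 mm behind the grasp point. The pads swing forward as they close: fully open they stand 13 mm farther back than shut.
Start: joints at [1.106, 0.241, 0.005, 1.335, 0, 1.571], TCP at [0.224, 0.447, 0.248] pointing down, gripper open.
Joint ranges: [-2.72, 2.72], [-1.05, 1.87], [-1.09, 1.28], [-1.99, 2.15], [-1.42, 1.44], [-3.14, 3.14]. Speed limits (rad/s): [2.79, 2.79, 3.14, 3.14, 3.14, 3.14].

## Interface

Orientations are given as a unit quaternion [x, y, z, w].
In Python, from workcell import bot gives the robot as it stands.
- The arm moves only by the tool jog_arm, never from a script. Its arguments are lists of equal length, an entry for each row: "jaw": the closure, from 0 (fully open) to 1 (shut); "linear": the shift along the tool's x, y, z in m, a list of three; "delta_rot": the turn, a rotation vector about the tool's x, y, z in degrees, a list of three. A call has exactly 8 rows; each row is the pose to reach, as a shift and turn from the pose commanded when the call began, along the tool's axes at that moment; what a row does not reach only later rows make up. A row lasts 1/12 s, in which the tool goes at most 41.7 mm and 7.16 degrees, less where a joint would pass 70% of its speed; a pose out of reach is approached as far as the arm can. A call with a gripper value outside its range is refused whole. The fingers move at their own pace and stop on an object; the grip force is fixed at half the most. Time passes only in rows, so rows that repeat a pose let the fingers close, or fill a call up. It gives the time, the measured TCP pose, the force and the opening at its end, in the units of the state.
- bot.get_obs(): the state, without advancing time (a new reading comes with each control period).
- bot.camera(name): name is "scene" or "top"; returns (picture, depth): 480x640x3 uint8, red, green, blue; 480x640 float32, m along the optical axis (not along the pixel's ray), 0 where there is no reading.
- bot.calibration(name): a dict with "fovy" (degrees; the focal length in pixels is half the picture's height over the tangent of half this angle, whatever the lens; pixels are square), "cx", "cy" (the principal point, pixels), "k1" (the pictures are not rectified: a ray, as slopes to the right and down, at radius r is drawn at 1 + k1 r^2 times it, then the intrinsics apply), "origin" and "orientation" of the camera in the world. Camera axes: x right, y down, z forward; pixel columns grow to the right and rows downward; lengths in m; the calibration is good to about 2 mm. A picture is of the moment at which its call begins. calibration takes no time and is no camera call.
- bot.job_done(): hands the job in, once; it reports no verdict.
The state is a dict: "clock": time; "joint_pos": joint angles; "joint_vel": joint speeds; "tau": joint torques, N m; "eef_pos": TCP position; "tool_rot": TCP orientation; "ft_force": force on the tool from outside, world axes, zero at the start; "ft_torque": the same for the moment, N m; "grip_width": finger opening in m.
Only numpy, scipy, OpenCV 4.12 (cv2) and the standard library are available. Lean on these libraries where they do the work, as an engineer would, in place of code of your own. Each camera call takes 0.05 s, during which the arm holds its last target.

## Task

Close up the filter housing: take the locating pin (the one with the tall plain round head) from the pin stand and put it through the hole in the access panel, all the way down into the frame. Then turn the quarter-turn fastener clockwise until its slot lines up with the two index marks, with the panel still standing up on its springs; only then press the panel fully down against the frame. Finish while holding it pressed there, hands off the pin, and leave the other two pins and the funnel where they are.

Things in the scene. Friction and masses are not known exactly. Their poses are not given: they have to be found in the camera images.
- housing: Stainless housing fixed to the table, 200 (x) x 260 (y) x 70 mm high, pipe stub out of its +x side; origin: centre of its underside, z up. Its top is the frame. Above it floats the access panel, a grey painted plate 180 x 240 x 6 mm, at rest 5 mm above the frame (panel top 81 mm above the table); it cannot shift sideways. Panel and fastener are parts of the housing.
- socket (a point): Centre of the mouth of the pin socket in the frame, at housing (0, -85, 70) mm; axes as the housing. The socket is a vertical blind hole 13 mm wide, 30 mm deep below this point. The panel has a 13 mm through hole (black rim) directly above it, its upper edge 11 mm above this point at rest; both edges chamfered 1.5 mm.
- panel (a joint): How far the panel is pressed down, m: 0 = floating on its springs 5 mm above the frame, 0.005 = fully home on the frame. The springs lift it when let go: about 6 N starts it moving, 11 N holds it home. It may be pressed anywhere on the plate or on the fastener.
- fastener (a joint): Angle of the quarter-turn fastener, rad, growing clockwise seen from above. At 0 slot and wing lie along the housing's x; at 1.571 along its y, in line with the two black index marks on the panel. Range 0 to 1.9, so it can be overturned; starts at 0.2 to 0.6. Stays where it is left; about 0.08 N m turns it.
- fastener_grip (a point): Centre of the fastener's wing, on its vertical axis, at housing (0, 45) mm and 99 mm above the table at rest. The wing is an upright steel bar 42 mm long (point x), 12 mm thick (point y), 28 mm high, on a steel disc 60 mm wide, 4 mm high, lying on the panel. The black slot runs across the disc along the wing.
- pin_grip (a point): Centre of the head of the loose steel locating pin, z up along the pin. Head: plain cylinder 20 mm diameter, 40 mm tall. Below it the shank, 10 mm diameter, 48 mm long: the foot is 68 mm below this point. 0.08 to 0.15 kg. Starts upright in one of the stand's holes. Fully home in the socket, its head's underside is 18 mm above the frame.
- pin_tip (a point): Centre of the locating pin's lower end (chamfered, 7 mm across at the very end).
- stand: Grey pin stand, fixed, 60 mm (its x) by 180 mm (its y) by 50 mm high, origin at the centre of its underside, z up. Three vertical square holes 12 mm wide, 30 mm deep, at its y = -58, 0 and 58 mm, each with a pin.
- bolt: Another pin in the stand, not to be moved: same shank, flat round head 26 mm wide and 10 mm high. Origin at its foot; its top is 58 mm above that.
- tee: Another pin in the stand, not to be moved: same shank with a 34 mm cross bar on top. Origin at its foot; its top is 65 mm above that.
- funnel: Steel funnel standing mouth down near the stand, not to be moved: 94 mm wide at the base, 115 mm high. Origin at the centre of its underside.
Mind the look-alikes: they are no part of the job. Leave any green or yellow look-alike of the part that bears pin_grip alone.

How it is judged:
By the outcome, as a careful person would: the job done as asked, in the order asked, and still so for the second after the job is handed in, while the arm keeps its last pose, push and grip.
It also fails if it takes over 64 s, if anything falls off the work surface, if the arm or the gripper's body presses on something with over 40 N, if the wrist force passes 120 N, or if a joint passes its speed limit or range.

## Working session

There is one attempt and no reset: what is moved stays moved. The work goes in short steps, Python scripts to look and compute and a tool call to move; the robot and the scene stay as the last step left them, time stands still between calls to the robot, and variables do not carry over. Pictures are saved under pics/ and viewed, and the job is handed in when it is done.

Besides the shell and the picture viewer there is one more tool, called after "Call:" as name(argument=value, ...) on one line, values as JSON. jog_arm: Moves the arm, as the interface text tells. Its arguments: {"type":"object","properties":{"jaw":{"type":"array","items":{"type":"number"}},"linear":{"type":"array","items":{"type":"array","items":{"type":"number"}}},"delta_rot":{"type":"array","items":{"type":"array","items":{"type":"number"}}}},"required":["jaw","linear","delta_rot"]}

```bash
mkdir -p pics; cat > h.py <<'E'
import numpy as np, cv2
from workcell import bot
from scipy.spatial.transform import Rotation as R
def K(n):
    c=bot.calibration(n); f=240/np.tan(np.radians(c['fovy'])/2); return c,f
def shot(n,tag):
    p,d=bot.camera(n); np.savez(f'{tag}.npz',p=p,d=d); cv2.imwrite(f'pics/{tag}.png',p[:,:,::-1]); return p,d
def ray(n,u,v):
    c,f=K(n); a=np.array([(u-c['cx'])/f,(v-c['cy'])/f]); s=a.copy()
    for _ in range(30): s=a/(1+c['k1']*(s@s))
    return c,R.from_quat(c['orientation']).as_matrix()@np.array([s[0],s[1],1.]),np.array(c['origin'])
def atz(n,u,v,z):
    c,r,o=ray(n,u,v); return o+r*(z-o[2])/r[2]
def atd(n,u,v,d):
    c,r,o=ray(n,u,v); return o+r*d
def proj(n,P):
    c,f=K(n); q=R.from_quat(c['orientation']).as_matrix().T@(np.array(P)-c['origin']); s=q[:2]/q[2]; s=s*(1+c['k1']*(s@s)); return s*f+[c['cx'],c['cy']]
def crop(tag,x0,y0,w,h,k,out):
    p=np.load(f'{tag}.npz')['p'][y0:y0+h,x0:x0+w,::-1]; cv2.imwrite(f'pics/{out}.png',cv2.resize(p,None,fx=k,fy=k,interpolation=cv2.INTER_CUBIC))
E
python3 - <<'E'
from h import *
for n in('scene','top'):
    shot(n,n+'0'); print(bot.calibration(n))
print(bot.get_obs())
E
```

```text
{'fovy': 54.65652156384715, 'cx': 320.976457891132, 'cy': 243.11588497697048, 'k1': 0.03740048756176984, 'origin': array([0.82292876, 0.34334233, 0.68605252]), 'orientation': array([ 0.28069518,  0.91366855, -0.2800388 , -0.08943306])}
{'fovy': 47.209664650003496, 'cx': 316.9872514992858, 'cy': 241.66126119190562, 'k1': 0.0475966512401135, 'origin': array([0.55623509, 0.01498183, 0.88935217]), 'orientation': array([ 0.71450554, -0.6993662 ,  0.01885864, -0.00362066])}
{'clock': 0.1, 'joint_pos': array([ 1.10599204e+00,  2.41336782e-01,  3.83818460e-03,  1.33517026e+00,
       -2.54905556e-05,  1.57079216e+00]), 'joint_vel': array([ 6.43901392e-04, -1.46369026e-03,  3.58974738e-03, -4.20161987e-04,
        9.88164472e-05, -1.17043664e-03]), 'tau': array([ 2.70599839e-04, -3.73137796e+01,  2.53010219e+01,  1.08480093e-02,
        8.21043585e-06, -6.08065193e-06]), 'eef_pos': array([0.22389199, 0.44647581, 0.24749443]), 'tool_rot': array([ 8.50953243e-01,  5.25240613e-01, -7.90025588e-04,  5.02606787e-04]), 'ft_force': array([-0.89736423, -0.51689167,  0.2667951 ]), 'ft_torque': array([-0.02997225,  0.02858998,  0.01426811]), 'grip_width': 0.08523414402822745}
```

View pics/scene0.png

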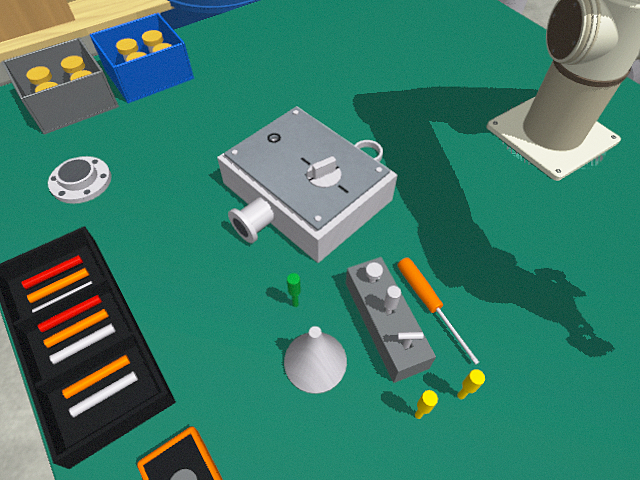

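View pics/top0.png

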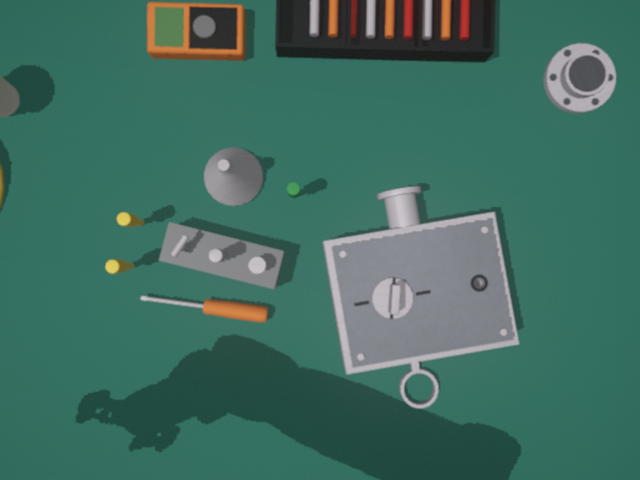

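Candidates, by top-image pixel:
- (215,255): stand middle, narrow tall head
- (258,265): stand, wide flat head, so the bolt
- (180,245): stand cross bar, so the tee
- (293,188): green look-alike
- (124,219) and (112,267): yellow look-alikes

I choose the middle one and check it in a close crop.

```bash
python3 - <<'E'
from h import *
crop('top0',150,210,150,90,5,'c_stand'); crop('top0',320,180,210,200,4*.75,'c_house'); crop('scene0',340,240,110,150,4,'c_stand2'); crop('scene0',210,100,200,170,4*.875,'c_house2')
E
```

```text
(no output)
```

View pics/c_stand.png

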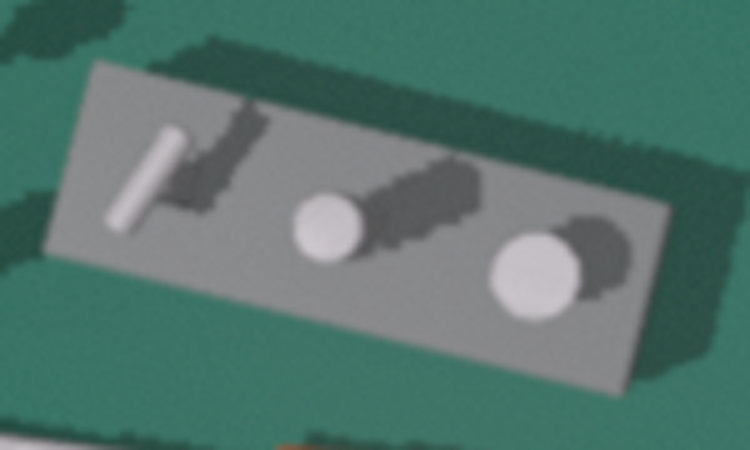

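View pics/c_house.png

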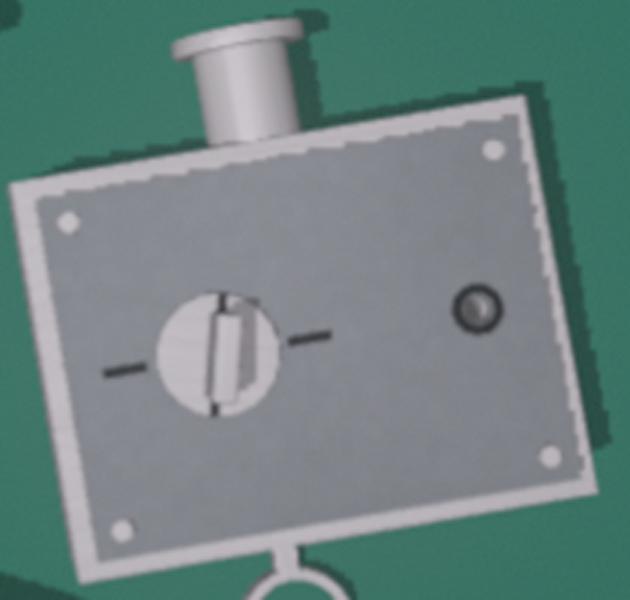

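View pics/c_stand2.png

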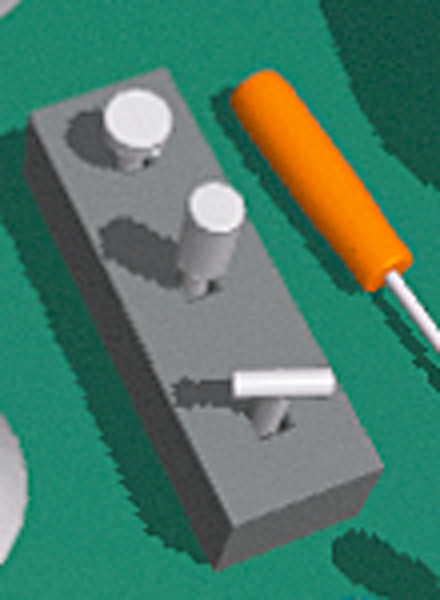

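View pics/c_house2.png

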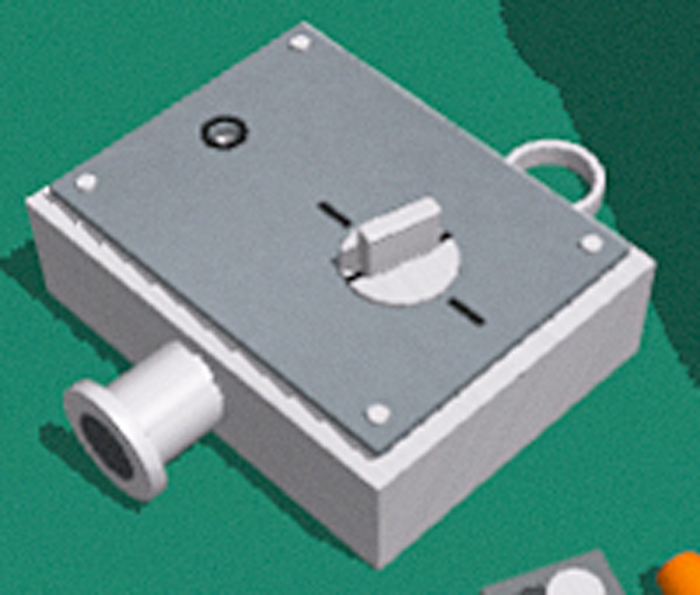

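```bash
python3 - <<'E'
from h import *
def T(cx,cy,z): return atz('top',320+(cx-1)/3,180+(cy-1)/3,z)[:2]
def S(cx,cy,z): return atz('top',150+(cx-2)/5,210+(cy-2)/5,z)[:2]
def S2(cx,cy,z): return atz('scene',340+(cx-1.5)/4,240+(cy-1.5)/4,z)[:2]
def H2(cx,cy,z): return atz('scene',210+(cx-1)/3.5,100+(cy-1)/3.5,z)[:2]
r=lambda a:np.round(a,4)
print('pin top',r(S(328,228,.108)),r(S2(217,207,.108)))
st=np.array([S(*c,.05) for c in [(94,60),(670,205),(622,397),(44,250)]]); print('stand',r(st),r(st.mean(0)),np.linalg.norm(st[0]-st[1]),np.linalg.norm(st[1]-st[2]))
print('bolt',r(S(535,276,.078)))
sc=np.array([T(*c,.081) for c in [(68,222),(493,149),(551,457),(122,530)]])
print('screws c',r(sc.mean(0)),'sizes',np.linalg.norm(sc[0]-sc[1]),np.linalg.norm(sc[1]-sc[2]))
sh=np.array([H2(*c,.081) for c in [(380,413),(86,182),(301,42),(592,243)]]); print('scene',r(sh.mean(0)))
yv=(sc[0]+sc[3]-sc[1]-sc[2]); xv=sc[0]+sc[1]-sc[2]-sc[3]
print('yaw from y',np.degrees(np.arctan2(-yv[0],yv[1])),'x',np.degrees(np.arctan2(xv[1],xv[0])))
hole=T(478,308,.081); hole2=H2(224,132,.081); print('hole',r(hole),r(hole2))
m=T(125,371,.081),T(310,338,.081); d=m[0]-m[1]; print('mark centre',r((m[0]+m[1])/2),np.degrees(np.arctan2(-d[0],d[1])))
disc=T(218,354,.085); print('disc',r(disc),np.linalg.norm(disc-hole))
w=T(222,300,.085)-T(214,411,.085); print('slot dir',np.degrees(np.arctan2(w[1],w[0])))
print('disc sc',r(H2(399,261,.085)), 'slot', r(H2(350,275,.085)-H2(446,237,.085)))
sc=sc.mean(0)
for yaw in (8,9,10,11):
  y=np.radians(yaw); Rm=np.array([[np.cos(y),-np.sin(y)],[np.sin(y),np.cos(y)]]); print(yaw,r(sc+Rm@[0,-.085]),r(sc+Rm@[0,.045]))
# depth check
d=np.load('top0.npz')['d']
for u,v in((479,283),(420,320),(215,255),(258,265)): print(u,v,r(atd('top',u,v,d[v,u])))
o=bot.get_obs(); print(r(R.from_quat(o['tool_rot']).as_matrix()))
E
```

```text
pin top [0.559 0.142] [0.5601 0.1459]
stand [[0.6087 0.2232]
 [0.5684 0.0478]
 [0.5096 0.0611]
 [0.5508 0.2364]] [0.5594 0.1421] 0.17992090881658906 0.06019228992063157
bolt [0.5462 0.0859]
screws c [ 0.5106 -0.1589] sizes 0.2125249481322052 0.15306064922719997
scene [ 0.51   -0.1574]
yaw from y 10.875124058413045 x 11.12351946676461
hole [ 0.5274 -0.242 ] [ 0.5276 -0.2393]
mark centre [ 0.5019 -0.1145] 11.247736188910709
disc [ 0.5024 -0.1141] 0.130358982536458
slot dir -3.260301500288374
disc sc [ 0.5046 -0.1089] slot [ 0.054  -0.0057]
8 [ 0.5224 -0.2431] [ 0.5043 -0.1144]
9 [ 0.5239 -0.2429] [ 0.5035 -0.1145]
10 [ 0.5253 -0.2426] [ 0.5028 -0.1146]
11 [ 0.5268 -0.2424] [ 0.502  -0.1148]
479 283 [ 0.5258 -0.2476  0.0635]
420 320 [ 0.4704 -0.1558  0.0816]
215 255 [0.5593 0.1424 0.107 ]
258 265 [0.546  0.084  0.0768]
[[ 4.482e-01  8.939e-01 -8.000e-04]
 [ 8.939e-01 -4.482e-01 -1.700e-03]
 [-1.900e-03  0.000e+00 -1.000e+00]]
```

The crops confirm that the middle pin (215,255) is the tall plain round head. Depth gives its top at 0.107 m against an expected 0.108, and the stand and hole spacing match the given sizes. Housing yaw is about 11.1° and the fastener is at about 0.25 rad.

```bash
cat >> h.py <<'E'
def go(x,y,z,phi):
    o=bot.get_obs(); M=R.from_quat(o['tool_rot']).as_matrix(); p=o['eef_pos']
    c,s=np.cos(np.radians(phi)),np.sin(np.radians(phi))
    T=np.array([[c,s,0],[s,-c,0],[0,0,-1.]])
    print('lin',np.round(M.T@(np.array([x,y,z])-p),4),'rot',np.round(np.degrees(R.from_matrix(M.T@T).as_rotvec()),2),'clk',o['clock'],'F',np.round(o['ft_force'],1),'w',round(o['grip_width'],4),'p',np.round(p,4),'phi',round(np.degrees(np.arctan2(M[1,0],M[0,0])),2))
E
python3 -c "
from h import *
go(.5595,.1430,.20,-12.9)"
```

```text
lin [-0.1208  0.436   0.0477] rot [7.000e-02 9.000e-02 7.627e+01] clk 0.1 F [-0.9 -0.5  0.3] w 0.0852 p [0.2239 0.4465 0.2475] phi 63.37
```

Call:
jog_arm(jaw=[0.2,0.3,0.3,0.3,0.3,0.3,0.3,0.3], linear=[[-0.01,0.036,0.004],[-0.02,0.073,0.008],[-0.03,0.109,0.012],[-0.04,0.145,0.016],[-0.05,0.182,0.02],[-0.06,0.218,0.024],[-0.07,0.254,0.028],[-0.081,0.291,0.032]], delta_rot=[[0,0,6.4],[0,0,12.7],[0,0,19.1],[0,0,25.4],[0,0,31.8],[0,0,38.2],[0,0,44.5],[0,0,50.9]])

```text
clock: 0.77
eef_pos: [0.4487, 0.2426, 0.2157]
tool_rot: [0.994, 0.106, -0.0, 0.0]
ft_force: [0.4, 0.3, -0.5]
grip_width: 0.0601
```

```bash
python3 -c "
from h import *
go(.5595,.1430,.15,-12.9)"
```

```text
lin [0.0873 0.1207 0.0657] rot [1.000e-02 4.000e-02 2.507e+01] clk 0.7667 F [ 0.4  0.3 -0.5] w 0.0601 p [0.4487 0.2426 0.2157] phi 12.17
```

Call:
jog_arm(jaw=[0.4,0.4,0.4,0.4,0.4,0.4,0.4,0.4], linear=[[0.018,0.024,0.013],[0.035,0.048,0.026],[0.052,0.072,0.039],[0.07,0.097,0.053],[0.087,0.121,0.066],[0.087,0.121,0.066],[0.087,0.121,0.066],[0.087,0.121,0.066]], delta_rot=[[0,0,5],[0,0,10],[0,0,15],[0,0,20],[0,0,25],[0,0,25],[0,0,25],[0,0,25]])

```text
clock: 1.43
eef_pos: [0.5584, 0.1448, 0.1498]
tool_rot: [0.994, -0.109, -0.001, 0.0]
ft_force: [0.3, 0.8, -0.4]
grip_width: 0.0515
```

```bash
python3 -c "
from h import *
go(.5595,.1430,.09,-12.9)
shot('top','top1');shot('scene','scene1')
crop('scene1',300,150,200,200,3,'c1')"
```

```text
lin [0.0015 0.0015 0.0598] rot [0.02 0.09 0.39] clk 1.4333 F [ 0.3  0.8 -0.4] w 0.0515 p [0.5584 0.1448 0.1498] phi -12.51
```

View pics/c1.png

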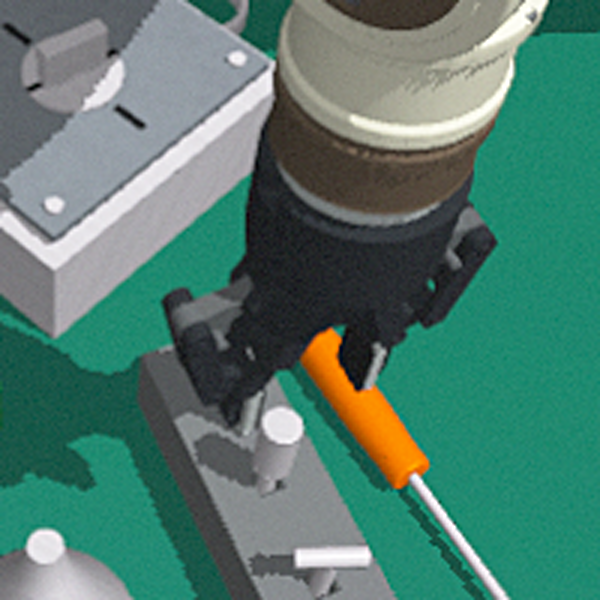

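View pics/top1.png

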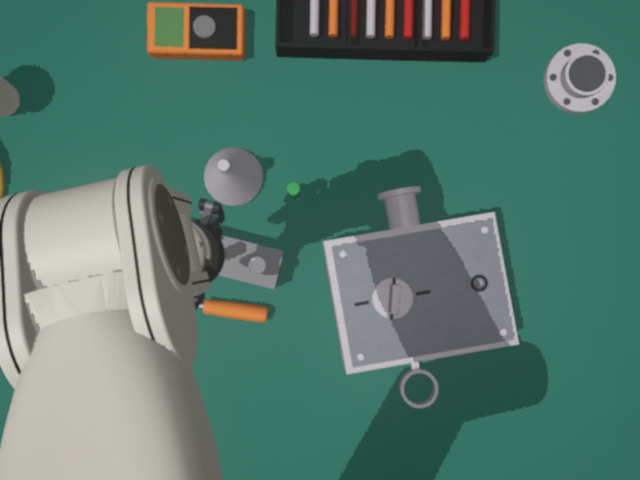

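```bash
python3 -c "
from h import *
f=lambda P:np.round((proj('scene',P)-[300,150])*3+1,1)
print(f([.5584,.1448,.133]), f([.5584-.03*.976,.1448+.03*.217,.133]),f([.5584+.03*.976,.1448-.03*.217,.133]),'pin',f([.559,.142,.108]),f([.5601,.1459,.108]))"
```

```text
[291.5 395.3] [350.  374.4] [231.8 416.6] pin [279.2 417.9] [282.6 425.1]
```

Call:
jog_arm(jaw=[0.4,0.4,0.4,0.4,0.4,0.4,0.4,0.4], linear=[[0.001,0.0005,0.012],[0.001,0.0005,0.024],[0.001,0.0005,0.036],[0.001,0.0005,0.045],[0.001,0.0005,0.053],[0.001,0.0005,0.06],[0.001,0.0005,0.06],[0.001,0.0005,0.06]], delta_rot=[[0,0,0],[0,0,0],[0,0,0],[0,0,0],[0,0,0],[0,0,0],[0,0,0],[0,0,0]])

```text
clock: 2.2
eef_pos: [0.5596, 0.1442, 0.0902]
tool_rot: [0.994, -0.109, -0.0, 0.0]
ft_force: [0.1, 0.1, 0.6]
grip_width: 0.0513
```

```bash
python3 -c "
from h import *
go(.5595,.1440,.09,-12.9)
shot('scene','scene2')
crop('scene2',330,200,120,150,4,'c2')"
```

```text
lin [-0.0001  0.0002  0.0002] rot [0.01 0.03 0.39] clk 2.2 F [0.1 0.1 0.6] w 0.0513 p [0.5596 0.1442 0.0902] phi -12.51
```

View pics/c2.png

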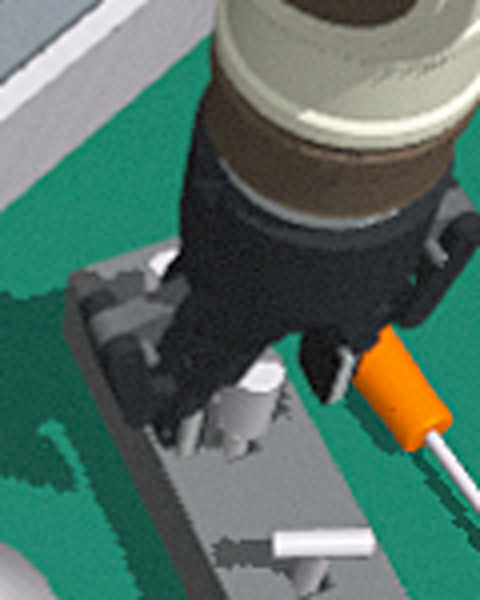

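```bash
python3 -c "
from h import *
f=lambda P:np.round((proj('scene',P)-[330,200])*4+1.5,1)
for s in(-.0257,0,.0257): print(f([.5596+s*.976,.1442-s*.217,.073]), f([.5596+s*.976,.1442-s*.217,.090]))
print(f([.5595,.144,.108]))"
```

```text
[304.6 385.5] [311.9 363.5]
[242.2 408.3] [248.3 386.7]
[178.9 431.5] [183.7 410.2]
[254.9 362.2]
```

Call:
jog_arm(jaw=[0.5,0.6,0.7,0.8,0.9,1,1,1], linear=[[0,0,0],[0,0,0],[0,0,0],[0,0,0],[0,0,0],[0,0,0],[0,0,0],[0,0,0]], delta_rot=[[0,0,0],[0,0,0],[0,0,0],[0,0,0],[0,0,0],[0,0,0],[0,0,0],[0,0,0]])

```text
clock: 2.92
eef_pos: [0.5602, 0.1441, 0.0909]
tool_rot: [0.994, -0.109, 0.0, -0.0]
ft_force: [-0.9, 0.3, 5.0]
grip_width: 0.0183
```

```bash
python3 -c "
from h import *
go(.5595,.1440,.20,-12.9)
shot('scene','scene3')
crop('scene3',330,200,120,150,4,'c3')"
```

```text
lin [-0.0006  0.0002 -0.1091] rot [-0.03 -0.05  0.37] clk 2.9167 F [-0.9  0.3  5. ] w 0.0183 p [0.5602 0.1441 0.0909] phi -12.53
```

View pics/c3.png

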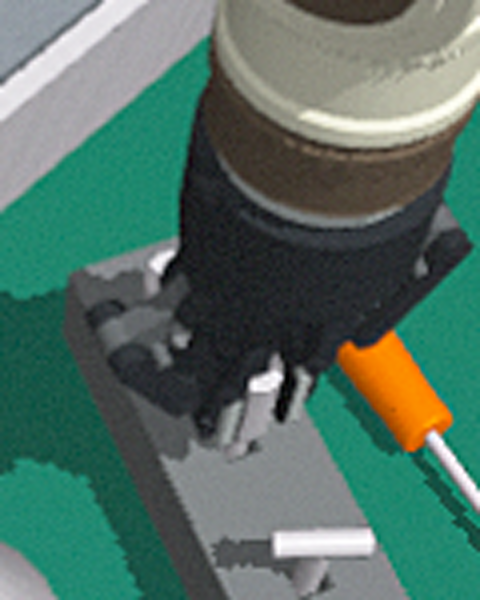

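```bash
python3 -c "
from h import *
crop('scene3',370,275,50,50,12,'c3b')"
```

```text
(no output)
```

View pics/c3b.png

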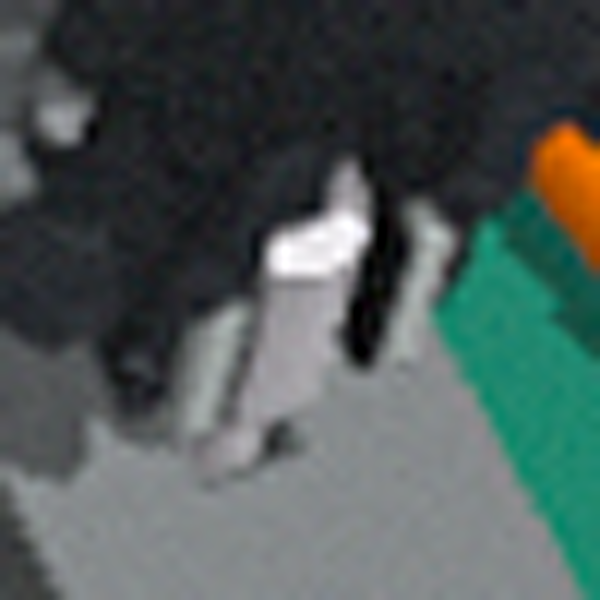

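Call:
jog_arm(jaw=[1,1,1,1,1,1,1,1], linear=[[0,0,0],[0,0,-0.005],[0,0,-0.02],[0,0,-0.04],[0,0,-0.06],[0,0,-0.085],[0,0,-0.11],[0,0,-0.11]], delta_rot=[[0,0,0],[0,0,0],[0,0,0],[0,0,0],[0,0,0],[0,0,0],[0,0,0],[0,0,0]])

```text
clock: 3.63
eef_pos: [0.5624, 0.1447, 0.2054]
tool_rot: [0.994, -0.109, 0.004, -0.001]
ft_force: [0.9, -0.4, 0.0]
grip_width: 0.0188
```

```bash
python3 -c "
from h import *
go(.5274,-.241,.20,-12.5)
shot('scene','scene4')
crop('scene4',320,140,120,150,4,'c4')"
```

```text
lin [0.0495 0.3841 0.0043] rot [-0.22 -0.44 -0.03] clk 3.6333 F [ 0.9 -0.4  0. ] w 0.0188 p [0.5624 0.1447 0.2054] phi -12.54
```

View pics/c4.png

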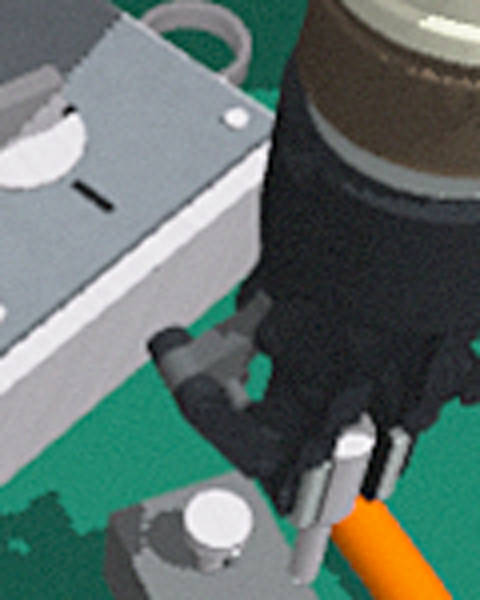

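Call:
jog_arm(jaw=[1,1,1,1,1,1,1,1], linear=[[0.002,0.015,-0.005],[0.005,0.04,-0.01],[0.01,0.075,-0.01],[0.015,0.11,-0.01],[0.019,0.145,-0.01],[0.024,0.18,-0.01],[0.028,0.215,-0.01],[0.033,0.25,-0.01]], delta_rot=[[0,0,0],[0,0,0],[0,0,0],[0,0,0],[0,0,0],[0,0,0],[0,0,0],[0,0,0]])

```text
clock: 4.35
eef_pos: [0.5357, -0.1092, 0.2083]
tool_rot: [0.994, -0.109, -0.002, 0.0]
ft_force: [0.9, 1.0, -1.2]
grip_width: 0.0184
```

```bash
python3 -c "
from h import *
go(.5274,-.220,.20,-12.5)"
```

```text
lin [0.016  0.11   0.0083] rot [ 0.03  0.24 -0.05] clk 4.35 F [ 0.9  1.  -1.2] w 0.0184 p [ 0.5357 -0.1092  0.2083] phi -12.55
```

Call:
jog_arm(jaw=[1,1,1,1,1,1,1,1], linear=[[0.005,0.035,0],[0.009,0.07,0],[0.013,0.1,0],[0.015,0.12,0],[0.0165,0.133,0],[0.0165,0.133,0.01],[0.0165,0.133,0.02],[0.0165,0.133,0.02]], delta_rot=[[0,0,0],[0,0,0],[0,0,0],[0,0,0],[0,0,0],[0,0,0],[0,0,0],[0,0,0]])

```text
clock: 5.02
eef_pos: [0.5232, -0.2388, 0.1865]
tool_rot: [0.994, -0.109, -0.003, -0.001]
ft_force: [-0.2, 0.7, -1.6]
grip_width: 0.0184
```

```bash
python3 -c "
from h import *
go(.5274,-.241,.178,-12.5)
shot('scene','scene5');shot('top','top5')
crop('scene5',220,30,170,150,4,'c5')"
```

```text
lin [0.0047 0.0013 0.0085] rot [-0.11  0.38  0.02] clk 5.0167 F [-0.2  0.7 -1.6] w 0.0184 p [ 0.5232 -0.2388  0.1865] phi -12.48
```

View pics/c5.png

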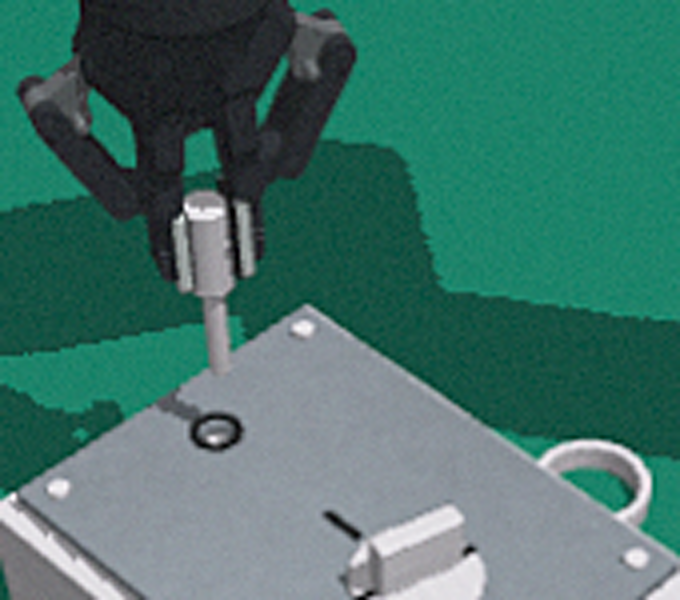

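View pics/top5.png

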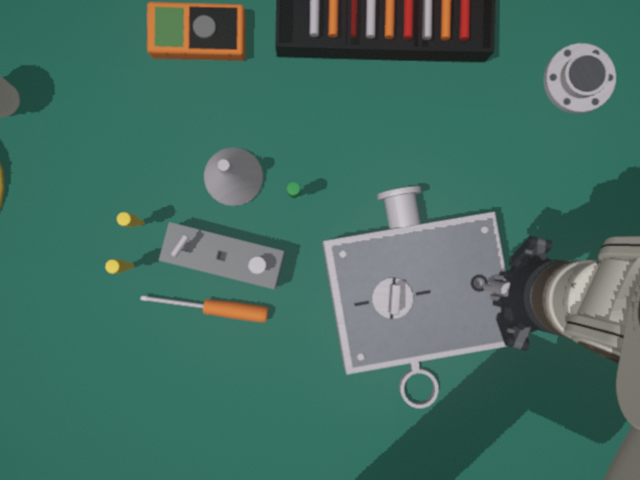

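```bash
python3 -c "
from h import *
crop('top5',450,250,80,70,8,'c5t'); crop('scene5',255,70,40,75,8,'c5s')
o=bot.get_obs();print(o['eef_pos'],o['clock'])"
```

```text
[ 0.52443413 -0.23876657  0.18878743] 5.1167
```

View pics/c5t.png

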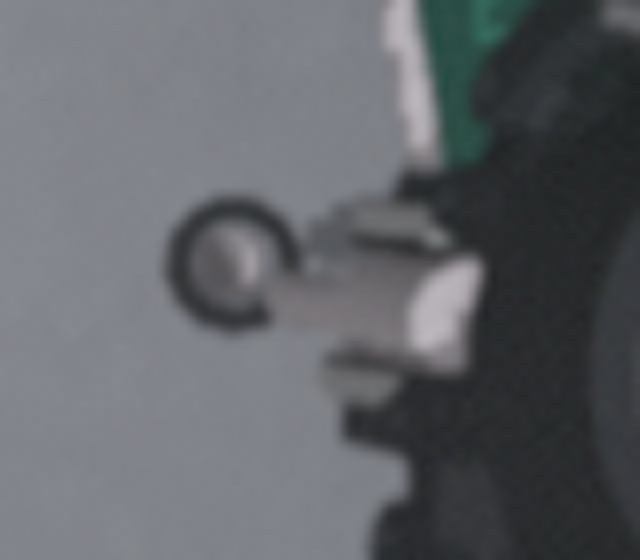

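View pics/c5s.png

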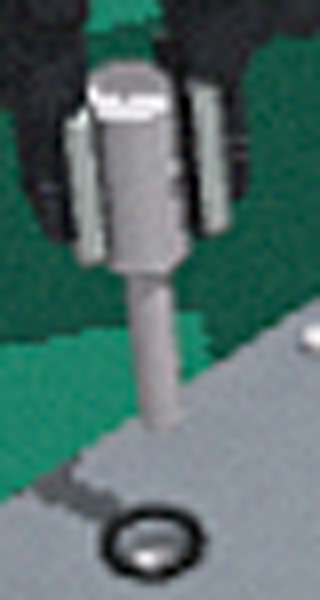

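```bash
python3 -c "
from h import *
p=np.array([.5238,-.2388,.1875])
for n,o in(('scene',[255,70]),('top',[450,250])):
  f=lambda P:np.round((proj(n,P)-o)*8+3.5,0)
  for dz in(-.07,-.05,-.022,.018): print(n,dz,f(p+[0,0,dz]))
print('scene foot est',atz('scene',255+(163-3.5)/8,70+(420-3.5)/8,.1175))
print('top foot est',atz('top',450+(275-3.5)/8,250+(300-3.5)/8,.1175))
print('hole sc',atz('scene',255+(153-3.5)/8,70+(543-3.5)/8,.081))
print('hole top',atz('top',450+(233-3.5)/8,250+(263-3.5)/8,.081))
"
```

```text
scene -0.07 [156. 415.]
scene -0.05 [149. 344.]
scene -0.022 [138. 239.]
scene 0.018 [122.  78.]
top -0.07 [283. 291.]
top -0.05 [322. 297.]
top -0.022 [379. 306.]
top 0.018 [469. 319.]
scene foot est [ 0.52332912 -0.23656946  0.1175    ]
top foot est [ 0.52223956 -0.23739605  0.1175    ]
hole sc [ 0.52762319 -0.2393569   0.081     ]
hole top [ 0.52725247 -0.24155149  0.081     ]
```

```bash
python3 -c "
from h import *
go(.5284,-.2423,.165,-12.5)"
```

```text
lin [0.0047 0.0026 0.0238] rot [-0.06  0.19  0.08] clk 5.1167 F [ 0.5  0.6 -0.6] w 0.0182 p [ 0.5244 -0.2388  0.1888] phi -12.42
```

Call:
jog_arm(jaw=[1,1,1,1,1,1,1,1], linear=[[0.0047,0.0026,0.01],[0.0047,0.0026,0.018],[0.0047,0.0026,0.024],[0.0047,0.0026,0.024],[0.0047,0.0026,0.024],[0.0047,0.0026,0.024],[0.0047,0.0026,0.024],[0.0047,0.0026,0.024]], delta_rot=[[0,0,0],[0,0,0],[0,0,0],[0,0,0],[0,0,0],[0,0,0],[0,0,0],[0,0,0]])

```text
clock: 5.78
eef_pos: [0.5294, -0.2443, 0.1668]
tool_rot: [0.994, -0.109, 0.0, 0.0]
ft_force: [-0.3, 0.6, -0.9]
grip_width: 0.0185
```

```bash
python3 -c "
from h import *
go(.5284,-.2423,.165,-12.5)
shot('scene','scene6');shot('top','top6');go(.5284,-.2423,.165,-12.5)
crop('top6',450,250,80,70,8,'c6t'); crop('scene6',245,75,60,75,8,'c6s')
p=bot.get_obs()['eef_pos']
for n,o in(('scene',[245,75]),('top',[450,250])):
  f=lambda P:np.round((proj(n,P)-o)*8+3.5,0)
  for dz in(-.07,-.05,-.022,.018): print(n,dz,f(p+[0,0,dz]))
"
```

```text
lin [-0.0014 -0.0018  0.0018] rot [ 0.01 -0.06 -0.04] clk 5.7833 F [-0.3  0.6 -0.9] w 0.0185 p [ 0.5294 -0.2443  0.1668] phi -12.54
lin [-0.0013 -0.0017  0.0017] rot [ 0.01 -0.04 -0.04] clk 5.8833 F [ 0.1  0.4 -1.5] w 0.0185 p [ 0.5293 -0.2443  0.1667] phi -12.54
scene -0.07 [210. 442.]
scene -0.05 [203. 373.]
scene -0.022 [192. 273.]
scene 0.018 [175. 118.]
top -0.07 [276. 256.]
top -0.05 [313. 260.]
top -0.022 [369. 267.]
top 0.018 [456. 278.]
```

View pics/c6s.png

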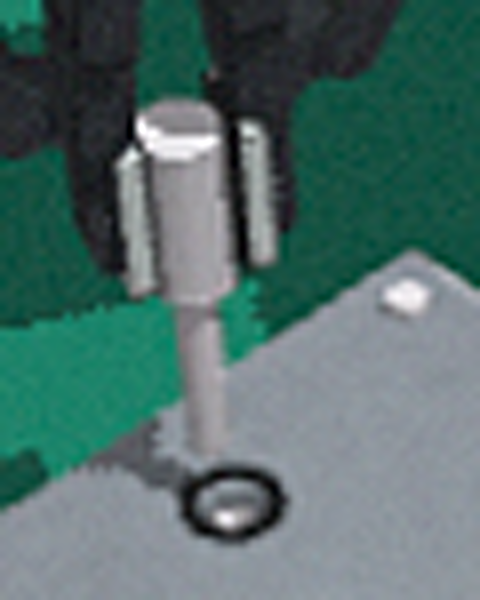

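View pics/c6t.png

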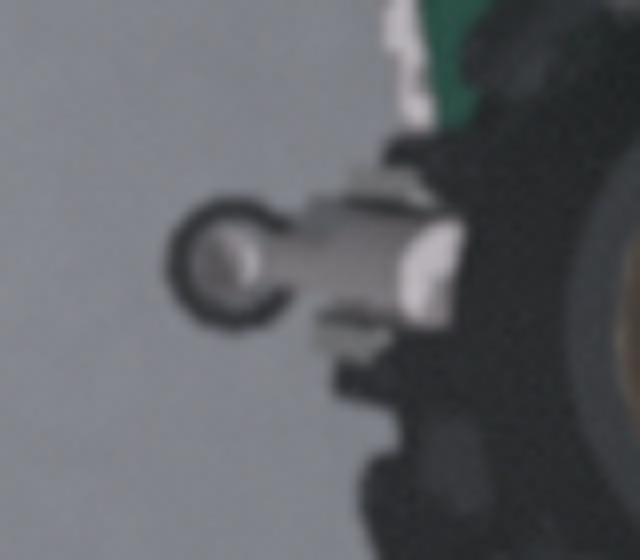

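```bash
python3 -c "
from h import *
A=lambda n,o,u,v,z: atz(n,o[0]+(u-3.5)/8,o[1]+(v-3.5)/8,z)
hs=A('scene',[245,75],234,503,.081); ht=A('top',[450,250],233,263,.081)
print(hs,ht)
for n,o,h in(('scene',[245,75],hs),('top',[450,250],ht)):
  f=lambda P:np.round((proj(n,P)-o)*8+3.5,0)
  for z in (.0967,.1447,.1847): print(n,f([h[0],h[1],z]))
print('foot',A('scene',[245,75],211,448,.0967),'top',A('scene',[245,75],180,130,.1847))
print('foot',A('top',[450,250],265,259,.0967),'shank/head',A('top',[450,250],312,259,.1167))
"
```

```text
[ 0.52743059 -0.23922824  0.081     ] [ 0.52725247 -0.24155149  0.081     ]
scene [229. 451.]
scene [211. 283.]
scene [195. 128.]
top [261. 267.]
top [352. 279.]
top [438. 291.]
foot [ 0.53021069 -0.24237787  0.0967    ] top [ 0.53022672 -0.24046422  0.1847    ]
foot [ 0.52866371 -0.24232765  0.0967    ] shank/head [ 0.52954308 -0.24408686  0.1167    ]
```

Call:
jog_arm(jaw=[1,1,1,1,1,1,1,1], linear=[[-0.0024,-0.0017,0],[-0.0024,-0.0017,0],[-0.0024,-0.0017,0.004],[-0.0024,-0.0017,0.008],[-0.0024,-0.0017,0.012],[-0.0024,-0.0017,0.016],[-0.0024,-0.0017,0.02],[-0.0024,-0.0017,0.02]], delta_rot=[[0,0,0],[0,0,0],[0,0,0],[0,0,0],[0,0,0],[0,0,0],[0,0,0],[0,0,0]])

```text
clock: 6.55
eef_pos: [0.5268, -0.2415, 0.145]
tool_rot: [0.994, -0.109, -0.001, -0.001]
ft_force: [-0.2, 1.0, -1.3]
grip_width: 0.0186
```

```bash
python3 -c "
from h import *
shot('scene','scene7')
go(.5273,-.2421,.130,-12.5)
crop('scene7',245,75,60,75,8,'c7s')
"
```

```text
lin [0.0005 0.0004 0.0155] rot [-0.04  0.07 -0.02] clk 6.6 F [ 0.2  0.4 -1.3] w 0.0188 p [ 0.5269 -0.2417  0.1455] phi -12.52
```

View pics/c7s.png

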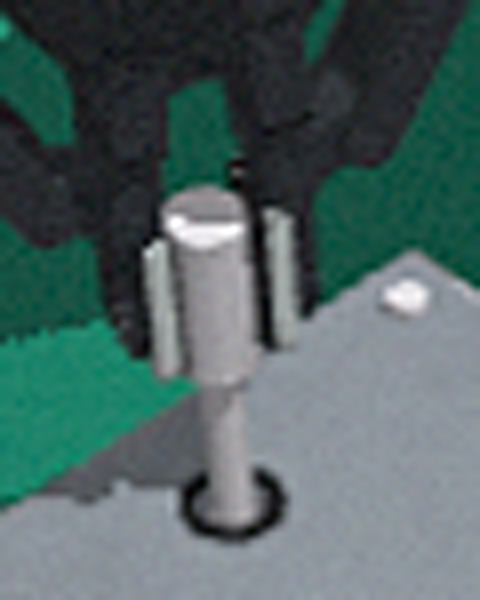

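Call:
jog_arm(jaw=[1,1,1,1,1,1,1,1], linear=[[0,0,0.003],[0,0,0.006],[0,0,0.009],[0,0,0.012],[0,0,0.015],[0,0,0.018],[0,0,0.02],[0,0,0.02]], delta_rot=[[0,0,0],[0,0,0],[0,0,0],[0,0,0],[0,0,0],[0,0,0],[0,0,0],[0,0,0]])

```text
clock: 7.27
eef_pos: [0.5269, -0.2417, 0.1256]
tool_rot: [0.994, -0.109, -0.0, -0.0]
ft_force: [0.5, 2.6, -2.3]
grip_width: 0.0186
```

```bash
python3 -c "
from h import *
go(.5273,-.2421,.110,-12.5)
"
```

```text
lin [0.0005 0.0003 0.0156] rot [-0.02  0.05 -0.03] clk 7.2667 F [ 0.5  2.6 -2.3] w 0.0186 p [ 0.5269 -0.2417  0.1256] phi -12.53
```

Call:
jog_arm(jaw=[1,1,1,1,1,1,1,1], linear=[[0,-0.0005,0.002],[0,-0.0005,0.004],[0,-0.0005,0.006],[0,-0.0005,0.008],[0,-0.0005,0.01],[0,-0.0005,0.012],[0,-0.0005,0.014],[0,-0.0005,0.014]], delta_rot=[[0,0,0],[0,0,0],[0,0,0],[0,0,0],[0,0,0],[0,0,0],[0,0,0],[0,0,0]])

```text
clock: 7.93
eef_pos: [0.5269, -0.2414, 0.1117]
tool_rot: [0.994, -0.109, -0.0, -0.0]
ft_force: [0.6, 0.3, -0.5]
grip_width: 0.0183
```

```bash
python3 -c "
from h import *
go(.5273,-.2421,.110,-12.5)
"
```

```text
lin [0.0005 0.0005 0.0017] rot [ 0.    0.06 -0.04] clk 7.9333 F [ 0.6  0.3 -0.5] w 0.0183 p [ 0.5269 -0.2414  0.1117] phi -12.54
```

Call:
jog_arm(jaw=[1,1,1,1,1,1,1,1], linear=[[0,0,0.0005],[0,0,0.001],[0,0,0.0015],[0,0,0.002],[0,0,0.0025],[0,0,0.003],[0,0,0.003],[0,0,0.003]], delta_rot=[[0,0,0],[0,0,0],[0,0,0],[0,0,0],[0,0,0],[0,0,0],[0,0,0],[0,0,0]])

```text
clock: 8.6
eef_pos: [0.5275, -0.2416, 0.1108]
tool_rot: [0.994, -0.109, 0.001, 0.0]
ft_force: [-2.6, 1.1, 6.4]
grip_width: 0.0188
```

```bash
python3 -c "
from h import *
go(.5273,-.2421,.110,-12.5)
"
```

```text
lin [-0.0001  0.0005  0.0008] rot [ 0.03 -0.08 -0.03] clk 8.6 F [-2.6  1.1  6.4] w 0.0188 p [ 0.5275 -0.2416  0.1108] phi -12.53
```

Call:
jog_arm(jaw=[0.9,0.8,0.7,0.6,0.5,0.4,0.4,0.4], linear=[[0,0,-0.001],[0,0,-0.001],[0,0,-0.001],[0,0,-0.001],[0,0,-0.001],[0,0,-0.001],[0,0,-0.001],[0,0,-0.001]], delta_rot=[[0,0,0],[0,0,0],[0,0,0],[0,0,0],[0,0,0],[0,0,0],[0,0,0],[0,0,0]])

```text
clock: 9.27
eef_pos: [0.5272, -0.2415, 0.1102]
tool_rot: [0.994, -0.109, -0.0, -0.0]
ft_force: [-0.6, 0.2, 0.7]
grip_width: 0.0516
```

Call:
jog_arm(jaw=[0.4,0.4,0.4,0.4,0.4,0.4,0.4,0.4], linear=[[0,0,-0.01],[0,0,-0.02],[0,0,-0.035],[0,0,-0.05],[0,0,-0.065],[0,0,-0.08],[0,0,-0.08],[0,0,-0.08]], delta_rot=[[0,0,0],[0,0,0],[0,0,0],[0,0,0],[0,0,0],[0,0,0],[0,0,0],[0,0,0]])

```text
clock: 9.93
eef_pos: [0.5282, -0.2419, 0.1921]
tool_rot: [0.994, -0.109, 0.002, 0.001]
ft_force: [-0.7, 0.2, -0.6]
grip_width: 0.0514
```

```bash
python3 -c "
from h import *
shot('scene','scene8')
go(.5022,-.1137,.19,86.7)
crop('scene8',215,65,190,150,4,'c8s')
for z in(.128,.088): print(np.round((proj('scene',[.5276,-.2394,z])-[215,65])*4+1.5))
"
```

```text
lin [-0.0524 -0.1193  0.0007] rot [ 7.000e-02 -4.000e-02 -9.923e+01] clk 9.9833 F [-0.4  0.3 -0.4] w 0.0513 p [ 0.5274 -0.2416  0.1908] phi -12.53
[228. 211.]
[235. 280.]
```

View pics/c8s.png

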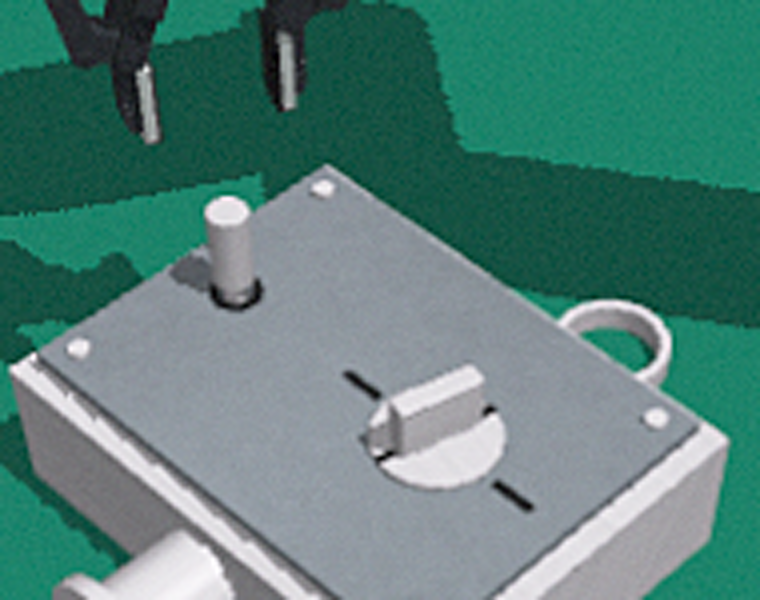

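Call:
jog_arm(jaw=[0.4,0.4,0.4,0.4,0.4,0.4,0.4,0.4], linear=[[-0.007,-0.015,0],[-0.014,-0.03,0],[-0.02,-0.045,0],[-0.026,-0.06,0],[-0.033,-0.075,0],[-0.04,-0.09,0],[-0.046,-0.105,0],[-0.052,-0.119,0]], delta_rot=[[0,0,-6.5],[0,0,-13],[0,0,-19.5],[0,0,-26],[0,0,-32.5],[0,0,-39],[0,0,-45.5],[0,0,-52]])

```text
clock: 10.65
eef_pos: [0.5013, -0.113, 0.189]
tool_rot: [0.94, 0.34, -0.001, -0.001]
ft_force: [0.1, 0.2, -0.4]
grip_width: 0.0516
```

Call:
jog_arm(jaw=[0.4,0.4,0.4,0.4,0.4,0.4,0.4,0.4], linear=[[0,0,0],[0,0,0],[0,0,0],[0,0,0],[0,0,0],[0,0,0],[0,0,0],[0,0,0]], delta_rot=[[0,0,-7],[0,0,-14],[0,0,-21],[0,0,-28],[0,0,-35],[0,0,-42],[0,0,-47.2],[0,0,-47.2]])

```text
clock: 11.32
eef_pos: [0.5015, -0.1138, 0.1891]
tool_rot: [0.727, 0.687, -0.001, -0.001]
ft_force: [0.9, -0.0, -0.3]
grip_width: 0.0512
```

```bash
python3 -c "
from h import *
go(.5022,-.1140,.125,86.7)
shot('scene','scene9');crop('scene9',215,25,190,190,3,'c9s')
o=bot.get_obs();print(o['joint_pos'])
"
```

```text
lin [-0.0002  0.0009  0.0641] rot [-0.14 -0.03  0.05] clk 11.3167 F [ 0.9 -0.  -0.3] w 0.0512 p [ 0.5015 -0.1138  0.1891] phi 86.75
[-2.23207819e-01  3.03639425e-01 -6.69857182e-02  1.20237166e+00
  2.96312050e-05 -1.63087152e-01]
```

View pics/c9s.png

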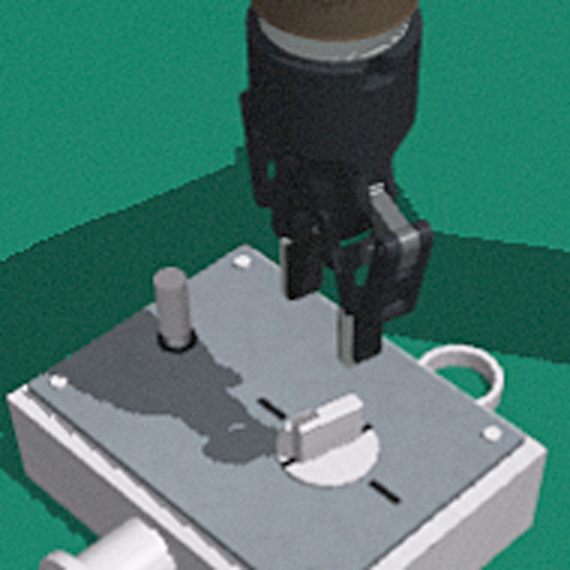

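Call:
jog_arm(jaw=[0.4,0.4,0.4,0.4,0.4,0.4,0.4,0.4], linear=[[0,0.001,0.02],[0,0.001,0.04],[0,0.001,0.055],[0,0.001,0.065],[0,0.001,0.074],[0,0.001,0.08],[0,0.001,0.08],[0,0.001,0.08]], delta_rot=[[0,0,0],[0,0,0],[0,0,0],[0,0,0],[0,0,0],[0,0,0],[0,0,0],[0,0,0]])

```text
clock: 12.03
eef_pos: [0.5035, -0.1141, 0.1104]
tool_rot: [0.728, 0.686, 0.0, 0.0]
ft_force: [-0.2, -0.7, 0.9]
grip_width: 0.0507
```

```bash
python3 -c "
from h import *
go(.5022,-.1140,.109,86.7)
shot('scene','scene10');crop('scene10',255,85,120,120,5,'c10s')
"
```

```text
lin [ 0.     -0.0013  0.0014] rot [ 0.    0.   -0.06] clk 12.0333 F [-0.2 -0.7  0.9] w 0.0507 p [ 0.5035 -0.1141  0.1104] phi 86.64
```

View pics/c10s.png

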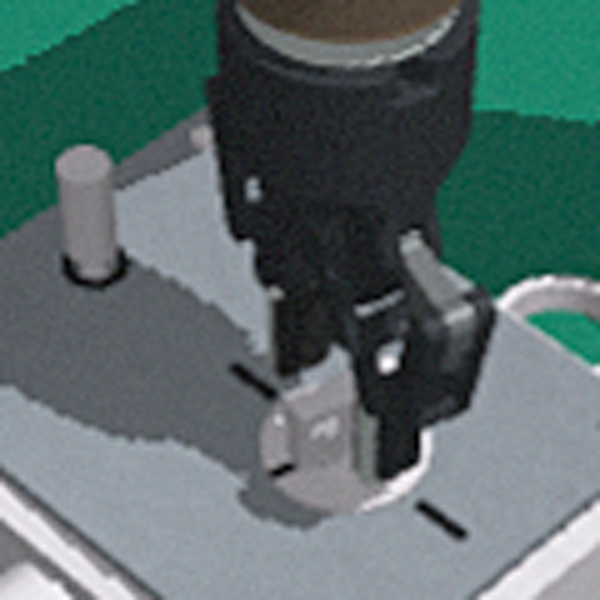

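Fingers straddle the wing at image ~(325,178). Closing.

Call:
jog_arm(jaw=[0.5,0.6,0.65,0.7,0.75,0.8,0.9,1], linear=[[0,-0.001,0],[0,-0.001,0],[0,-0.001,0],[0,-0.001,0],[0,-0.001,0],[0,-0.001,0],[0,-0.001,0],[0,-0.001,0]], delta_rot=[[0,0,0],[0,0,0],[0,0,0],[0,0,0],[0,0,0],[0,0,0],[0,0,0],[0,0,0]])

```text
clock: 12.75
eef_pos: [0.5024, -0.1132, 0.1106]
tool_rot: [0.727, 0.687, 0.001, -0.0]
ft_force: [-0.3, 3.2, 3.5]
grip_width: 0.0107
```

Call:
jog_arm(jaw=[1,1,1,1,1,1,1,1], linear=[[0,0,0],[0,0,0],[0,0,0],[0,0,0],[0,0,0],[0,0,0],[0,0,0],[0,0,0]], delta_rot=[[0,0,0],[0,0,0],[0,0,0],[0,0,0],[0,0,0],[0,0,0],[0,0,0],[0,0,0]])

```text
clock: 13.42
eef_pos: [0.5024, -0.1133, 0.1106]
tool_rot: [0.727, 0.687, 0.001, -0.0]
ft_force: [-0.8, 6.0, 4.6]
grip_width: 0.0105
```

```bash
python3 -c "
from h import *
go(.5022,-.1140,.109,11.1)
print(bot.get_obs()['ft_torque'])
"
```

```text
lin [-0.0007 -0.0002  0.0016] rot [-4.000e-02 -8.000e-02  7.561e+01] clk 13.4167 F [-0.8  6.   4.6] w 0.0105 p [ 0.5024 -0.1133  0.1106] phi 86.71
[1.12978125 0.20492302 0.03298676]
```

Call:
jog_arm(jaw=[1,1,1,1,1,1,1,1], linear=[[0.0007,0,-0.001],[0.0007,0,-0.001],[0.0007,0,-0.001],[0.0007,0,-0.001],[0.0007,0,-0.001],[0.0007,0,-0.001],[0.0007,0,-0.001],[0.0007,0,-0.001]], delta_rot=[[0,0,0],[0,0,0],[0,0,1],[0,0,3],[0,0,5],[0,0,7],[0,0,9],[0,0,10]])

```text
clock: 14.08
eef_pos: [0.5024, -0.1131, 0.1107]
tool_rot: [0.785, 0.62, -0.0, -0.0]
ft_force: [3.0, 2.8, -4.2]
grip_width: 0.0106
```

```bash
python3 -c "
from h import *
go(.5022,-.1135,.1105,11.1)
print(bot.get_obs()['ft_torque'])
"
```

```text
lin [-0.0004 -0.0001  0.0002] rot [-4.000e-02 -0.000e+00  6.547e+01] clk 14.0833 F [ 3.   2.8 -4.2] w 0.0106 p [ 0.5024 -0.1131  0.1107] phi 76.57
[ 0.65178526 -0.53445894  0.1142946 ]
```

Call:
jog_arm(jaw=[1,1,1,1,1,1,1,1], linear=[[0,0,0.0003],[0,0,0.0003],[0,0,0.0003],[0,0,0.0003],[0,0,0.0003],[0,0,0.0003],[0,0,0.0003],[0,0,0.0003]], delta_rot=[[0,0,4],[0,0,9],[0,0,14],[0,0,19],[0,0,24],[0,0,29],[0,0,33],[0,0,35]])

```text
clock: 14.75
eef_pos: [0.5024, -0.113, 0.1107]
tool_rot: [0.935, 0.354, 0.0, -0.0]
ft_force: [3.1, 3.0, -3.3]
grip_width: 0.0108
```

```bash
python3 -c "
from h import *
go(.5022,-.1135,.1105,11.1)
print(bot.get_obs()['ft_torque'])
"
```

```text
lin [-0.0005  0.0002  0.0002] rot [-4.000e-02 -2.000e-02  3.039e+01] clk 14.75 F [ 3.1  3.  -3.3] w 0.0108 p [ 0.5024 -0.113   0.1107] phi 41.49
[ 0.78024295 -0.44139786  0.09752586]
```

Call:
jog_arm(jaw=[1,1,1,1,1,1,1,1], linear=[[0,0,0],[0,0,0],[0,0,0],[0,0,0],[0,0,0],[0,0,0],[0,0,0],[0,0,0]], delta_rot=[[0,0,5],[0,0,10],[0,0,15],[0,0,20],[0,0,25],[0,0,29],[0,0,30.4],[0,0,30.4]])

```text
clock: 15.42
eef_pos: [0.5025, -0.1129, 0.1107]
tool_rot: [0.995, 0.098, 0.0, -0.0]
ft_force: [2.8, 4.1, -3.5]
grip_width: 0.0109
```

```bash
python3 -c "
from h import *
go(.5022,-.1135,.1105,11.1)
print(bot.get_obs()['ft_torque'])
shot('scene','scene11');crop('scene11',255,105,120,110,6,'c11s')
shot('top','top11');crop('top11',335,240,120,120,5,'c11t')
"
```

```text
lin [-0.0004  0.0005  0.0002] rot [-0.05 -0.02  0.16] clk 15.4167 F [ 2.8  4.1 -3.5] w 0.0109 p [ 0.5025 -0.1129  0.1107] phi 11.26
[ 0.91599811 -0.5436131  -0.01524576]
```

View pics/c11s.png

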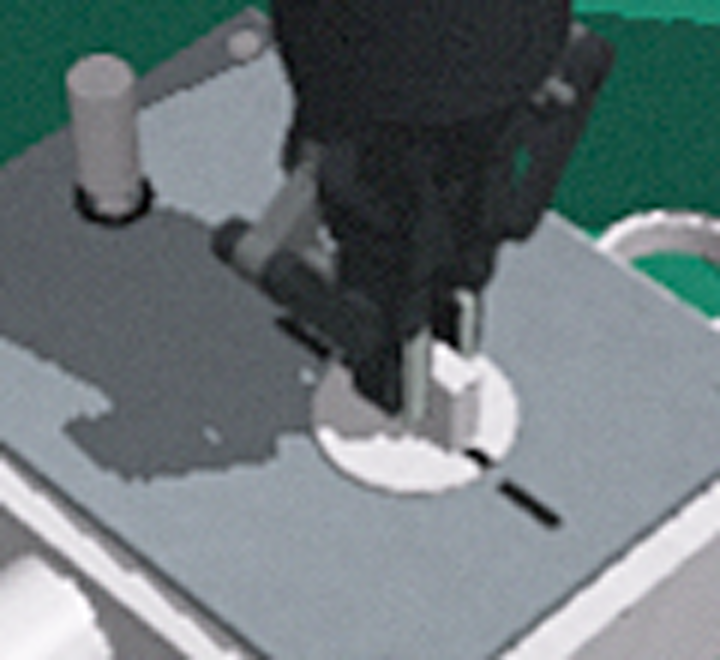

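View pics/c11t.png

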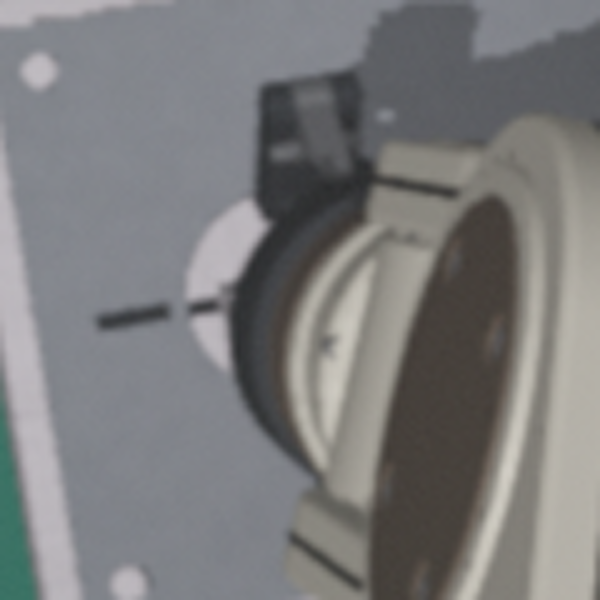

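```bash
python3 -c "
from h import *
A=lambda n,o,k,u,v,z: atz(n,o[0]+(u-(k-1)/2)/k,o[1]+(v-(k-1)/2)/k,z)[:2]
t=np.radians(11.1);ex=np.array([np.cos(t),np.sin(t)]);ey=np.array([-ex[1],ex[0]])
T=lambda u,v,z:A('top',[335,240],5,u,v,z); S=lambda u,v,z:A('scene',[255,105],6,u,v,z)
for nm,F,c,L in(('top',T,np.array([.5022,-.1143]),[(100,322,.081),(168,312,.081),(192,307,.085),(215,303.5,.085)]),('scene',S,np.array([.5026,-.1118]),[(503,487,.081),(558,522,.081),(492,463,.085),(472,451,.085),(280,322,.081),(324,354,.081)])):
  for l in L:
    d=F(*l)-c; print(nm,l,np.round([d@ex*1000,d@ey*1000],2))
"
```

```text
top (100, 322, 0.081) [ 0.33 55.94]
top (168, 312, 0.081) [-0.24 35.72]
top (192, 307, 0.085) [ 0.37 28.94]
top (215, 303.5, 0.085) [ 0.21 22.13]
scene (503, 487, 0.081) [ 0.85 36.33]
scene (558, 522, 0.081) [-0.66 56.4 ]
scene (492, 463, 0.085) [-0.85 30.18]
scene (472, 451, 0.085) [-0.11 22.96]
scene (280, 322, 0.081) [  0.76 -55.64]
scene (324, 354, 0.081) [  0.61 -37.02]
```

Call:
jog_arm(jaw=[1,1,1,1,1,1,1,1], linear=[[0,0,0.001],[0,0,0.002],[0,0,0.003],[0,0,0.004],[0,0,0.005],[0,0,0.006],[0,0,0.007],[0,0,0.007]], delta_rot=[[0,0,0],[0,0,0],[0,0,0],[0,0,0],[0,0,0],[0,0,0],[0,0,0],[0,0,0]])

```text
clock: 16.18
eef_pos: [0.5026, -0.113, 0.1058]
tool_rot: [0.995, 0.098, 0.001, -0.0]
ft_force: [-2.1, 5.3, 10.2]
grip_width: 0.0111
```

```bash
python3 -c "
from h import *
go(.5022,-.1135,.1055,11.1)
print(bot.get_obs()['ft_torque'])
"
```

```text
lin [-0.0005  0.0004  0.0003] rot [-0.02 -0.09  0.21] clk 16.1833 F [-2.1  5.3 10.2] w 0.0111 p [ 0.5026 -0.113   0.1058] phi 11.31
[ 1.23541906  0.55005903 -0.04715656]
```

Call:
jog_arm(jaw=[1,1,1,1,1,1,1,1], linear=[[0,0,0.0005],[0,0,0.001],[0,0,0.0015],[0,0,0.002],[0,0,0.0025],[0,0,0.003],[0,0,0.003],[0,0,0.003]], delta_rot=[[0,0,0],[0,0,0],[0,0,0],[0,0,0],[0,0,0],[0,0,0],[0,0,0],[0,0,0]])

```text
clock: 16.85
eef_pos: [0.5026, -0.113, 0.1054]
tool_rot: [0.995, 0.098, 0.002, -0.0]
ft_force: [-6.7, 7.1, 25.5]
grip_width: 0.0107
```

```bash
python3 -c "
from h import *
go(.5022,-.1135,.1055,11.1)
print(bot.get_obs()['ft_torque'])
shot('scene','scene12');crop('scene12',210,90,190,160,4,'c12s');crop('scene12',300,185,110,75,7,'c12b');crop('scene0',300,185,110,75,7,'c0b');
shot('top','top12')
"
```

```text
lin [-0.0005  0.0004 -0.0001] rot [ 0.01 -0.18  0.2 ] clk 16.85 F [-6.7  7.1 25.5] w 0.0107 p [ 0.5026 -0.113   0.1054] phi 11.3
[ 1.49713504  1.82820249 -0.08246   ]
```

View pics/c12s.png

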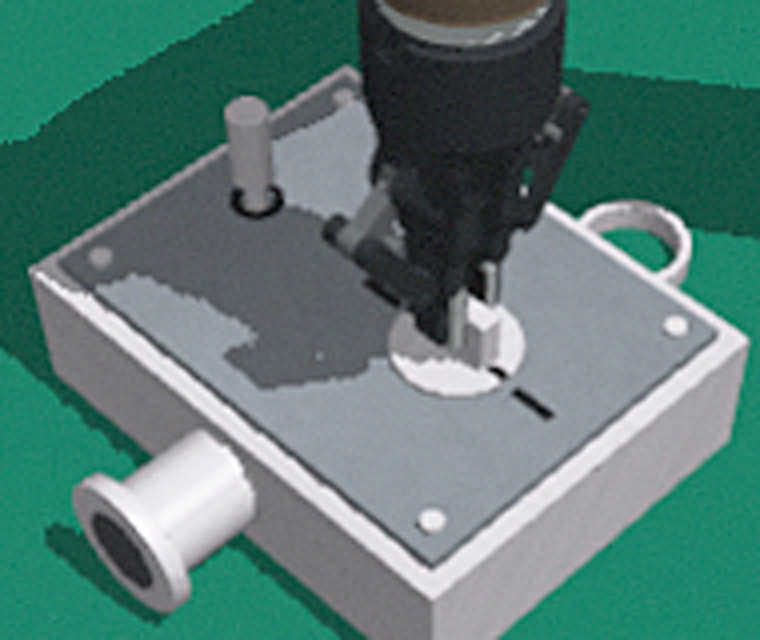

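View pics/c12b.png

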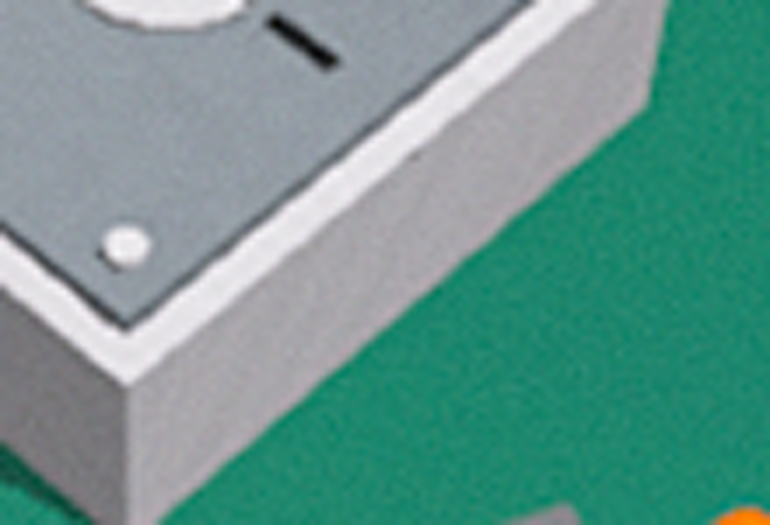

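View pics/c0b.png

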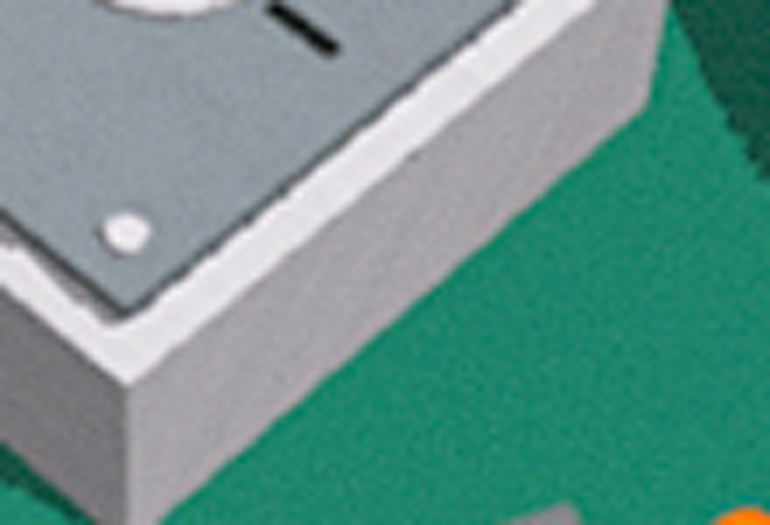

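View pics/top12.png

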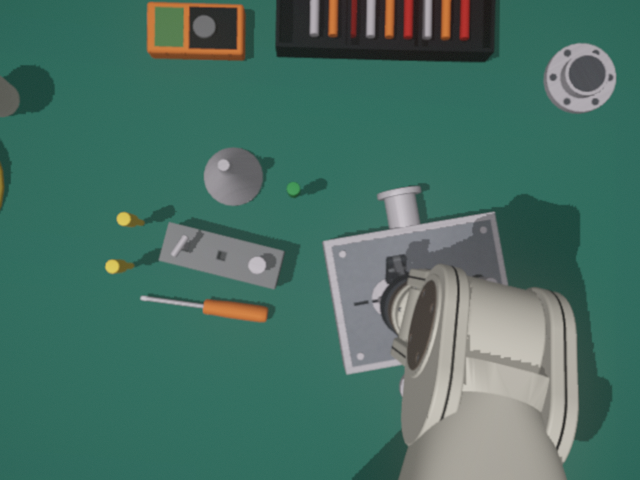

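```bash
python3 -c "
from h import *
o=bot.get_obs();print(o['ft_force'],o['eef_pos'],o['clock'])
print(bot.job_done())"
```

```text
[-7.40656192  7.17112735 25.96037107] [ 0.50263211 -0.11296201  0.10541427] 16.95
the job is handed in; nothing more can be done
None
```

The job is done and handed in at about 17 s of the 64 s allowed; the hand-in gave no verdict.

- **Pin:** I put the plain-headed pin from the middle stand hole through the panel hole into the socket. It bottomed with 6 N at the height expected for fully home. I then released it, and its head top matched the home position in the scene image.
- **Fastener:** I turned it about 76° clockwise with the panel still up. The slot measured within about 1° of the index marks in both cameras.
- **Panel:** I pressed it down while gripping the wing, and the arm is still holding it there at about 26 N. The tool dropped about 5.3 mm and the force rose steeply at the end. The close-up shows the panel lower and down against the frame.
- **Other items:** The bolt, tee, funnel and coloured look-alikes look unmoved in the last top picture.

Two things were not perfect. The two cameras disagreed by 2–3 mm in y, so I set the pin-to-hole offset by measuring both in the same picture. A side force of about 10 N remains on the wing.

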